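Hold the dye flask down on the vortex mixer

ROBOT

A 6-joint arm with a two-finger parallel gripper is mounted at the origin on a cart in front of the work surface, level with it; the furniture and walls round the work are solid. World frame = base frame: x ahead of the robot, y to its left, z up, the work surface at z = 0. Lengths are in m, angles in rad, forces in N, time in s.
With the tool pointing down it reaches from about 0.375 to 0.9 m from the base axis. Payload 3.1 kg.
Tool frame: the origin (TCP) lies midway between the tips of the shut fingers; the grasp point (between the pads) lies 19 mm behind it; z points along the fingers, y is the line along which they close (so a half turn about z gives the same grasp; the last joint's range is limited). The gripper opens to 85 mm and grips with 20 to 120 N. Pads are 22 mm wide; open, the fingers measure 114 mm over their backs; the gripper's body (76 mm by 85 mm) begins 54 mm behind the grasp point. The pads swing forward as they close: fully open they stand 13 mm farther back than shut.
Start: joints at [0.996, 0.527, 1.433, -0, 1.181, -0.178], TCP at [0.242, 0.576, 0.231] pointing down, gripper open.
Joint ranges: [-3.08, 3.08], [-0.75, 2.2], [0.22, 2.44], [-1.43, 4.57], [0, 2.65], [-2.85, 2.85]. Speed limits (rad/s): [2.79, 2.79, 3.14, 3.14, 3.14, 3.14].

INTERFACE

Orientations are given as a unit quaternion [x, y, z, w].
In Python, from station import manip gives the robot as it stands.
- The arm moves only by the tool move_arm, never from a script. Its argument "increments" is a list that holds one entry, the list of rows, each a list of 5 numbers: the gripper's target within -1 to 1 (shut at 1, half-way at 0, fully open at -1), then the shift along the world's x, y, z in m, then the turn about the world's z in degrees. In form: [[[fingers, dx, dy, dz, twist], ...]]. A call has 1 to 8 rows; each row shifts and turns the commanded pose from where the row before left it; what a row does not reach is not made up. A row lasts 1/10 s, in which the tool goes at most 50 mm and 8.59 degrees, less where a joint would pass 70% of its speed; a pose out of reach is approached as far as the arm can. A call with a gripper value outside its range is refused whole. The fingers move at their own pace and stop on an object; "newtons" is the grip in N (left out, the last holds). Time passes only in rows, so rows that do not move let the fingers close. It gives the time, the measured TCP pose, the force, the opening and the grip force at its end, in the units of the state.
- manip.sense(): the state, without advancing time (a new reading comes with each control period).
- manip.snapshot(name): name is "side" or "top" or "wrist"; returns a dict with "img" (384x512x3 uint8, red, green, blue), "fx", "fy", "cx", "cy" (pixels), "world_to_cam" (4x4, takes a point from world to camera coordinates); the wrist camera has in their place "tool_from_camera" (4x4, takes a point from camera to tool coordinates, whose origin is the TCP and whose axes are the flange's). Camera axes: x right, y down, z forward; pixel columns grow to the right and rows downward; lengths in m; the calibration is good to about 2 mm. A picture is of the moment at which its call begins: read the wrist's pose just before it. There is no depth.
- manip.sign_off(): hands the job in; it is judged then, once.
Trained networks look in the newest picture that a camera, given by its name, has taken for a name from the list of things; names that differ only in an ending like _2 or _b are one class to them, and where a whole thing is asked for, a point or a joint stands for the part that bears it (a point fixed in the world has none). Each returns a list of dicts, best first, with "confidence" (0 to 1); they miss things now and then, are a little off and sometimes report something else, mostly with a low value. They report only what shows in the picture. A call takes as long as a camera call. They do not tell look-alikes from the thing itself.
- manip.spot_in(label, camera): "xyz" ([x, y, z] in m, in world coordinates, good to about 4 mm: the middle of the surface that is visible of it).
- manip.mark_of(label, camera): "xyz" ([x, y, z] in m, in world coordinates, good to about 4 mm: a listed point, or the origin of a listed thing).
The state is a dict: "t": time; "q": joint angles; "qd": joint speeds; "tau": joint torques, N m; "tcp_pos": TCP position; "tool_rot": TCP orientation; "force": force on the tool from outside, world axes, zero at the start; "ft_torque": the same for the moment, N m; "finger_gap": opening from 0.0 (shut) to 1.0 (fully open); "gripper_force": force on a finger pad.
Only numpy, scipy, OpenCV 4.12 (cv2) and the standard library are available. Lean on these libraries where they do the work, as an engineer would, in place of code of your own. Each camera call takes 0.05 s, during which the arm holds its last target. There are 200 camera calls.

TASK

The larger of the two amber flasks has to be shaken up on the touch-operated vortex mixer. Take it out of its cork ring, seat its round bottom squarely in the mixer's sprung ring cradle, press it gently straight down until you feel the cradle come up against its stop, and finish like that, still holding the flask upright and pressed fully down. Leave the smaller flask standing in its ring and do not disturb the small dropper bottle.

Things in the scene. Friction and masses are not known exactly. Their poses are not given: they have to be found in the camera images.
- flask_large: larger stoppered round-bottom flask, amber glass, loose, 105 to 155 g. Origin at the lowest point of its round bottom, z up the neck. Bulb 60 mm across (z 0 to 60 mm), straight neck 24 mm across (z 65 to 99), glass rim 29 mm (to 104), white ribbed stopper 32 mm (to 119, fixed in). Starts upright in its cork ring, bottom 16 mm above the table. A push of over 30 N into the cradle cracks it
- flask_large_neck (a point): point on the axis of the larger flask at the middle of the straight part of its neck, 86 mm above its bottom: where to grip it
- ring_large: cork ring in which the larger flask stands: 88 mm across, hole 44 mm, 26 mm high, loose, about 100 g; origin under its centre on the table. It is swapped at random with the smaller ring
- flask_small: smaller flask of the same kind, to be left alone: bulb 44 mm across, neck 18 mm, 95 mm tall with stopper; origin at the lowest point of its round bottom, 13 mm above the table in a smaller cork ring (68 mm across, 20 mm high). Which flask stands nearer the robot varies
- mixer: compact vortex mixer, fixed: a round white housing 120 mm in diameter and 68 mm high, a low console with a dial and a rocker switch at its front (-x of its own frame, reaching 83 mm from the centre); origin on the table under the axis of the cradle, z up
- cup_seat (a point): point on the axis of the black rubber ring cradle on top of the mixer where the lowest point of the larger flask's bottom lies when seated: 8 mm below the top of the lip, 92 mm above the table when not pressed; moves down with the cradle. Cradle 51 mm across outside, round lip 37 mm across inside
- cup (a joint): how far the ring cradle is pressed down, m: 0 = up (the spring holds it up, even with the flask's weight on it), 0.009 = against its solid stop. The spring pushes up with about 5 N at 0, rising evenly to 12 N at the stop
- oil_bottle: small dropper bottle, 28 mm in diameter and 66 mm tall with a black cap, loose, standing between the mixer and the flasks; origin under its centre
Things that resemble listed ones, but are neither listed nor needed, are in the scene too. What is shaped like the flask_large but green is not meant.

How it is judged:
By the outcome, as a careful person would: the job done as asked, in the order asked, and still so for the second after the job is handed in, while the arm keeps its last pose, push and grip.
It also fails if it takes over 40 s, if anything falls off the work surface, if the arm or the gripper's body presses on something with over 40 N, if the wrist force passes 120 N, or if a joint passes its speed limit or range.

## Working session

There is one attempt and no reset: what is moved stays moved. The work goes in short steps, Python scripts to look and compute and a tool call to move; the robot and the scene stay as the last step left them, time stands still between calls to the robot, and variables do not carry over. Pictures are saved under pics/ and viewed, at most 10 in all, crops included, and the job is handed in when it is done.

Besides the shell and the picture viewer there is one more tool, called after ">>>" as name([rows], argument=value, ...), one row to a line, values as JSON. move_arm: Moves the arm, as the interface text tells. Its arguments: {"type":"object","properties":{"increments":{"type":"array","items":{"type":"array","items":{"type":"array","items":{"type":"number"}}}},"newtons":{"type":"number"}},"required":["increments"]}

```bash
mkdir -p pics
python3 - <<'E'
from station import manip
import cv2,numpy as np
for c in("side","top"):
    s=manip.snapshot(c); cv2.imwrite(f"pics/{c}0.png",s["img"][:,:,::-1])
    for l in("flask_large","flask_large_neck","ring_large","flask_small","mixer","cup_seat","oil_bottle"):
        for r in manip.mark_of(l,c)[:3]:
            p=s["world_to_cam"]@np.r_[r["xyz"],1]
            print(c,l,np.round(r["xyz"],3),round(r["confidence"],2),int(s["fx"]*p[0]/p[2]+s["cx"]),int(s["fy"]*p[1]/p[2]+s["cy"]))
st=manip.sense();print(st["t"],st["tcp_pos"],st["tool_rot"])
E
```

```text
side flask_large [ 0.43  -0.291 -0.003] 0.96 307 161
side flask_large [ 0.591 -0.234  0.018] 0.91 237 161
side flask_large_neck [ 0.43  -0.291  0.087] 0.97 309 131
side flask_large_neck [ 0.589 -0.231  0.101] 0.69 236 134
side flask_large_neck [ 0.585 -0.104 -0.003] 0.4 226 205
side ring_large [ 0.586 -0.239  0.004] 0.61 240 164
side flask_small [ 0.457 -0.189  0.012] 0.96 289 183
side mixer [0.567 0.08  0.004] 0.75 208 273
side cup_seat [0.565 0.076 0.092] 0.97 204 243
side oil_bottle [ 0.586 -0.103 -0.004] 0.66 225 206
top flask_large [ 0.582 -0.238  0.017] 0.72 299 174
top flask_large [ 0.428 -0.29   0.001] 0.57 322 237
top flask_large_neck [ 0.588 -0.238  0.1  ] 0.83 303 166
top flask_large_neck [ 0.429 -0.288  0.086] 0.57 327 236
top ring_large [ 0.591 -0.236 -0.001] 0.75 297 171
top flask_small [ 0.458 -0.189  0.011] 0.69 281 225
top mixer [0.57  0.079 0.001] 0.62 170 183
top cup_seat [0.567 0.078 0.091] 0.83 164 179
top oil_bottle [ 0.582 -0.111  0.001] 0.7 247 176
0.8 [0.24149092 0.57645731 0.23134529] [ 1.97104424e-01  9.80382499e-01  4.09173081e-05 -1.65162614e-06]
```

Run:
```python
import cv2,numpy as np
a=cv2.imread("pics/side0.png")[90:340,130:400];b=cv2.imread("pics/top0.png")[110:290,110:380]
cv2.imwrite("pics/a.png",cv2.resize(np.hstack([cv2.resize(a,(400,370)),cv2.resize(b,(400,370))]),(800,370)))
cv2.imwrite("pics/s.png",cv2.imread("pics/side0.png"))
```

```text
(no output)
```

View pics/side0.png

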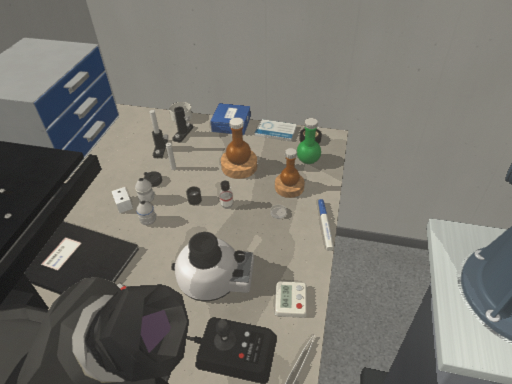

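View pics/a.png

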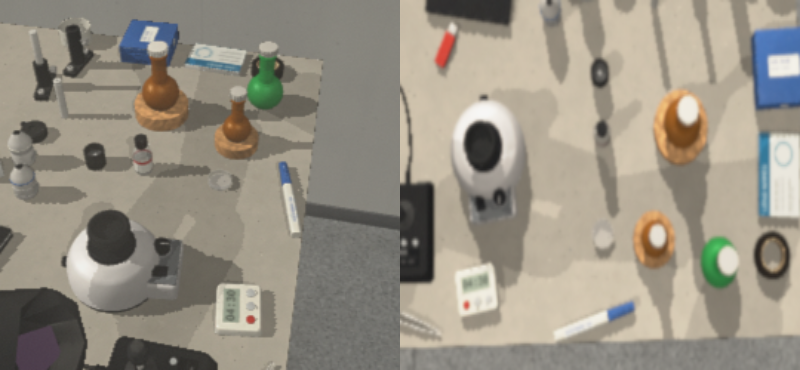

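View pics/top0.png

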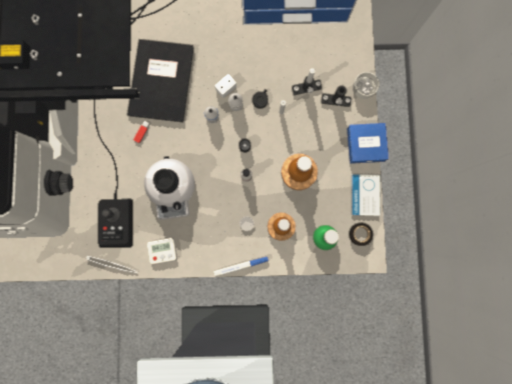

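Run:
```python
import cv2
a=cv2.imread("pics/side0.png")[105:210,200:340];cv2.imwrite("pics/c.png",cv2.resize(a,None,fx=5,fy=5,interpolation=2))
```

```text
(no output)
```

View pics/c.png

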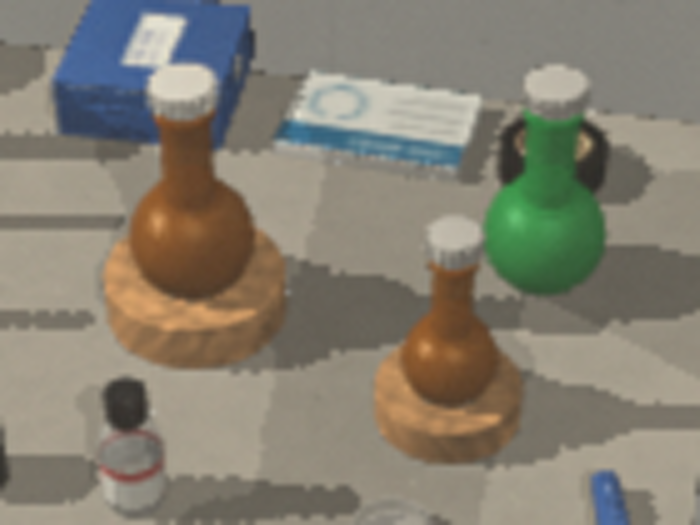

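Candidates in the side view are the left amber flask (237,150) in the larger cork ring, the amber flask (289,175) in the smaller ring, and the green flask (309,145) with no ring. The left amber one fits: it has the bigger bulb and ring. The crop confirms it, at about (0.588, -0.236). The top view shows a tall instrument at y > 0.32, x > 0.43, so I'll pass close to the base.

>>> move_arm([
  [[-1,0.008,-0.04,0,0],[-1,0.008,-0.04,0,0],[-1,0.008,-0.04,0,0],[-1,0.008,-0.04,0,0],[-1,0.008,-0.04,0,0],[-1,0.018,-0.04,0,0],[-1,0.018,-0.04,0,0],[-1,0.018,-0.04,0,0]],
], newtons=40)

```text
t: 1.6
tcp_pos: [0.3361, 0.255, 0.2317]
tool_rot: [0.197, 0.98, 0.0, 0.001]
force: [1.3, -0.7, -0.4]
finger_gap: 0.996
gripper_force: 0.0
```

>>> move_arm([
  [[-1,0.021,-0.041,0,0],[-1,0.021,-0.041,0,0],[-1,0.021,-0.041,0,0],[-1,0.021,-0.041,0,0],[-1,0.021,-0.041,0,0],[-1,0.021,-0.041,0,0],[-1,0.021,-0.041,0,0],[-1,0.021,-0.041,0,0]],
])

```text
t: 2.4
tcp_pos: [0.5042, -0.0736, 0.2315]
tool_rot: [0.197, 0.98, 0.0, 0.0]
force: [1.0, 1.4, 0.1]
finger_gap: 1.0
gripper_force: 0.0
```

>>> move_arm([
  [[-1,0.021,-0.041,0,0],[-1,0.021,-0.041,0,0],[-1,0.021,-0.041,0,0],[-1,0.021,-0.041,0,0],[-1,0,0,0,0],[-1,0,0,0,0]],
])

```text
t: 3.0
tcp_pos: [0.5874, -0.2365, 0.2307]
tool_rot: [0.198, 0.98, 0.0, -0.0]
force: [-0.3, -0.6, 0.1]
finger_gap: 0.996
gripper_force: 0.0
```

```bash
cat > h.py <<'E'
from station import manip
import cv2,numpy as np
from scipy.spatial.transform import Rotation as R
def look(cam,labels,name=None):
    st=manip.sense(); s=manip.snapshot(cam)
    if cam=="wrist":
        T=np.eye(4);T[:3,:3]=R.from_quat(st["tool_rot"]).as_matrix();T[:3,3]=st["tcp_pos"]
        W=np.linalg.inv(T@s["tool_from_camera"])
    else: W=s["world_to_cam"]
    if name: cv2.imwrite(f"pics/{name}.png",s["img"][:,:,::-1])
    for l in labels:
        for f in(manip.mark_of,):
            for r in f(l,cam)[:2]:
                p=W@np.r_[r["xyz"],1]
                print(cam,l,np.round(r["xyz"],4),round(r["confidence"],2),int(s["fx"]*p[0]/p[2]+s["cx"]),int(s["fy"]*p[1]/p[2]+s["cy"]))
    return st,s,W
E
python3 - <<'E'
from h import *
L=["flask_large","flask_large_neck","ring_large"]
st,s,W=look("wrist",L,"w1");print(st["tcp_pos"],st["t"],st["q"])
for z in (0.135,0.102):
    p=W@np.array([.588,-.236,z,1]);print(z,p[:2]/p[2]*s["fx"]+[s["cx"],s["cy"]],s["fx"]/p[2])
look("wrist",L);look("side",L)
E
```

```text
wrist flask_large [ 0.4279 -0.2927  0.002 ] 0.73 153 49
wrist flask_large [ 0.5889 -0.2387  0.0132] 0.58 254 164
wrist flask_large_neck [ 0.588  -0.234   0.1029] 0.81 258 182
wrist flask_large_neck [ 0.4291 -0.292   0.0899] 0.65 121 35
wrist ring_large [ 0.5887 -0.2372  0.0111] 0.44 255 163
[ 0.5873758  -0.2364926   0.23073133] 3.0 [-5.59098655e-01  5.39737506e-01  1.41084317e+00  2.70308567e-04
  1.19199120e+00 -1.73134211e+00]
0.135 [257.11409042 194.31915904] 1227.2040418011682
0.102 [256.8607     183.32369734] 1090.2352980087715
wrist flask_large [ 0.5866 -0.2365  0.0129] 0.88 253 163
wrist flask_large [ 4.281e-01 -2.929e-01 -4.000e-04] 0.75 152 51
wrist flask_large_neck [ 0.4309 -0.2933  0.0838] 0.97 122 41
side flask_large [ 0.4328 -0.2919 -0.0021] 0.95 305 160
side flask_large [ 0.5939 -0.2377  0.0169] 0.89 237 160
side flask_large_neck [ 0.5863 -0.2347  0.1028] 0.65 237 132
side flask_large_neck [ 0.4281 -0.2892  0.0867] 0.6 310 132
side ring_large [ 0.5887 -0.242   0.0031] 0.8 239 163
```

View pics/w1.png

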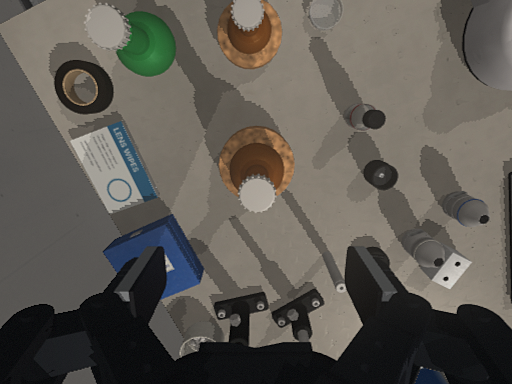

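The stopper shows at (258,194), where I predicted it (257,194), so the position is good. I'll go down and grip.

>>> move_arm([
  [[-1,0.0005,0,-0.03,0],[-1,0,0,-0.03,0],[-1,0,0,-0.03,0],[-1,0,0,-0.03,0],[-1,0,0,-0.02,0],[-1,0,0,-0.01,0],[-1,0,0,0,0]],
])

```text
t: 4.3
tcp_pos: [0.5872, -0.2351, 0.0799]
tool_rot: [0.197, 0.98, 0.001, -0.001]
force: [-0.6, -0.8, 0.2]
finger_gap: 0.999
gripper_force: 0.0
```

>>> move_arm([
  [[0,0,0,0,0],[0.2,0,0,0,0],[1,0,0,0,0],[1,0,0,0,0],[1,0,0,0,0],[1,0,0,0,0],[1,0,0,0,0],[1,0,0,0,0]],
], newtons=40)

```text
t: 5.1
tcp_pos: [0.5886, -0.2359, 0.0821]
tool_rot: [0.197, 0.98, -0.0, 0.001]
force: [-0.1, 0.8, 6.1]
finger_gap: 0.291
gripper_force: 38.8
```

>>> move_arm([
  [[1,0,0,0.004,0],[1,0,0,0.01,0],[1,0,0,0.02,0],[1,0,0,0.03,0],[1,0,0,0.03,0],[1,0,0,0.03,0],[1,0,0,0.006,0],[1,0,0,0,0]],
])

```text
t: 5.9
tcp_pos: [0.5883, -0.2358, 0.2123]
tool_rot: [0.197, 0.98, -0.0, 0.001]
force: [0.4, 0.1, -1.1]
finger_gap: 0.295
gripper_force: 39.4
```

Run:
```python
from h import *
st,s,W=look("side",["flask_large","flask_large_neck","ring_large"],"s2")
cv2.imwrite("pics/s2c.png",cv2.resize(s["img"][60:220,160:340,::-1],None,fx=3,fy=3))
print(st["tcp_pos"],st["force"],st["gripper_force"],st["finger_gap"])
```

```text
side flask_large [ 0.4289 -0.291  -0.0018] 0.97 307 161
side flask_large [ 0.5922 -0.2381  0.1462] 0.71 234 115
side ring_large [ 0.5895 -0.2379  0.0018] 0.77 239 165
[ 0.58830363 -0.23575333  0.21228701] [ 0.35971846  0.12233848 -1.09809299] 39.37252342700958 0.29526924153897033
```

View pics/s2c.png

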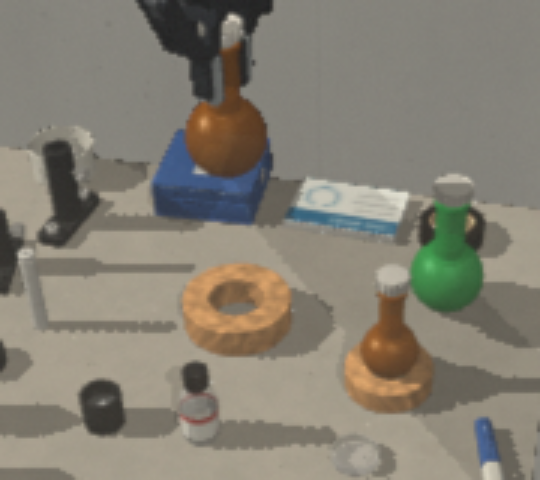

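>>> move_arm([
  [[1,-0.002,0.03,0,0],[1,-0.003,0.04,0,0],[1,-0.003,0.045,0,0],[1,-0.003,0.045,0,0],[1,-0.003,0.045,0,0],[1,-0.003,0.045,0,0],[1,-0.003,0.04,0,0],[1,-0.002,0.024,0,0]],
], newtons=55)

```text
t: 6.9
tcp_pos: [0.5643, 0.0815, 0.2097]
tool_rot: [0.196, 0.981, 0.0, -0.002]
force: [-0.9, -0.6, -1.6]
finger_gap: 0.288
gripper_force: 53.9
```

>>> move_arm([
  [[1,0,0,0,0],[1,0,0,0,0],[1,0,0,0,0]],
])

```text
t: 7.2
tcp_pos: [0.566, 0.0775, 0.2106]
tool_rot: [0.198, 0.98, -0.0, -0.001]
force: [-1.2, 0.8, -1.4]
finger_gap: 0.287
gripper_force: 53.9
```

Run:
```python
from h import *
L=["flask_large","flask_large_neck","cup_seat","mixer"]
pan=[]
for c in("side","top","wrist"):
    st,s,W=look(c,L)
    p=W@np.array([.567,.079,.1,1]);u,v=(p[:2]/p[2]*s["fx"]+[s["cx"],s["cy"]]).astype(int)
    print(c,u,v,"px/m",s["fx"]/p[2])
    im=cv2.copyMakeBorder(s["img"][:,:,::-1].copy(),70,70,70,70,cv2.BORDER_CONSTANT)
    u=np.clip(u,0,511);v=np.clip(v,0,383)
    pan.append(cv2.resize(im[v:v+140,u:u+140],(400,400),interpolation=2))
for c in("side","top"):look(c,L)
print(st["tcp_pos"],st["force"],st["ft_torque"],st["q"])
cv2.imwrite("pics/p3.png",np.hstack(pan[:2]))
```

```text
side flask_large [ 0.4313 -0.2868 -0.0014] 0.93 306 161
side flask_large [0.5685 0.0769 0.1425] 0.57 199 224
side flask_large_neck [0.5653 0.081  0.2275] 0.9 194 189
side flask_large_neck [ 0.4261 -0.2927  0.0875] 0.8 311 131
side cup_seat [0.5703 0.0785 0.092 ] 0.93 201 243
side mixer [0.5643 0.0774 0.0022] 0.7 210 273
side 202 241 px/m 575.7113207431343
top flask_large [0.5652 0.0732 0.1433] 0.72 161 176
top flask_large [ 4.303e-01 -2.915e-01  1.000e-04] 0.59 323 236
top flask_large_neck [0.5682 0.0752 0.2312] 0.72 152 168
top flask_large_neck [ 0.4271 -0.2892  0.0843] 0.59 327 237
top cup_seat [0.5651 0.0784 0.0956] 0.6 163 179
top mixer [ 0.5674  0.0787 -0.001 ] 0.94 170 184
top 162 178 px/m 444.45852316841194
wrist flask_large [0.5673 0.0786 0.1412] 0.61 257 205
wrist flask_large_neck [0.5654 0.0786 0.2303] 0.64 257 268
wrist cup_seat [0.5651 0.0845 0.087 ] 0.68 262 180
wrist mixer [5.684e-01 7.960e-02 4.000e-04] 0.93 257 165
wrist 257 188 px/m 1158.094380934526
side flask_large [0.5682 0.0784 0.1469] 0.71 199 223
side flask_large [ 4.281e-01 -2.887e-01 -3.000e-04] 0.64 307 161
side flask_large_neck [ 0.4265 -0.2924  0.0875] 0.96 310 131
side flask_large_neck [0.5698 0.0807 0.2325] 0.75 190 187
side cup_seat [0.5689 0.0751 0.0901] 0.86 203 243
side mixer [0.5669 0.0763 0.0029] 0.97 208 272
top flask_large [ 0.4287 -0.2871  0.001 ] 0.78 321 237
top flask_large [0.5653 0.0743 0.1412] 0.61 161 176
top flask_large_neck [ 0.4269 -0.2907  0.0876] 0.61 328 237
top flask_large_neck [0.5669 0.0758 0.2269] 0.5 152 169
top cup_seat [0.5659 0.0776 0.0927] 0.41 164 179
top mixer [ 5.737e-01  8.030e-02 -3.000e-04] 0.93 170 181
top mixer [ 0.5795 -0.1125  0.0029] 0.65 248 177
[0.5660467  0.0781945  0.21138555] [-0.39545042  0.96927811 -0.9825296 ] [ 0.00637154 -0.02858515 -0.04656987] [-5.82011768e-02  4.79585089e-01  1.59071639e+00 -4.57415525e-05
  1.07115296e+00 -1.23179157e+00]
```

View pics/p3.png

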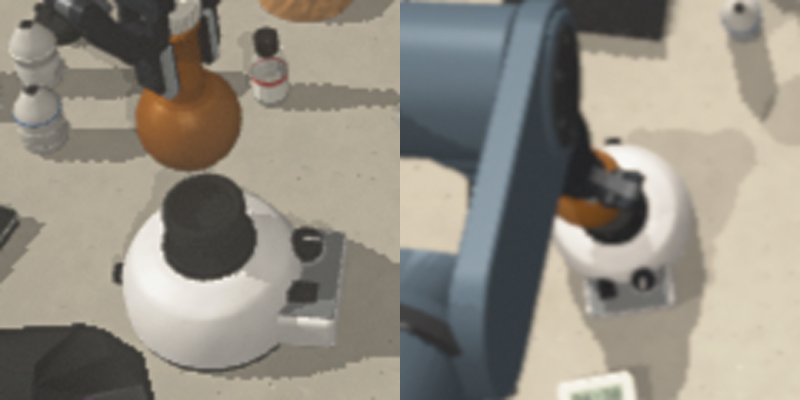

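Run:
```python
from h import *
pan=[];t=np.linspace(0,2*np.pi,80)
for c in("side","wrist"):
    st,s,W=look(c,[]); im=s["img"][:,:,::-1].copy();tc=st["tcp_pos"]
    def pr(P):
        q=(W@np.c_[P,np.ones(len(P))].T);return (q[:2]/q[2]*s["fx"]).T+[s["cx"],s["cy"]]
    C=np.c_[.567+.0255*np.cos(t),.078+.0255*np.sin(t),0*t+.098]
    ctr=np.array([tc[0],tc[1],tc[2]-.066+.03]);cam=np.linalg.inv(W)[:3,3];d=cam-ctr;D=np.linalg.norm(d);d/=D
    a=np.cross(d,[0,0,1.]);a/=np.linalg.norm(a);b=np.cross(d,a);r=.03*np.sqrt(1-(.03/D)**2)
    S=ctr+d*.03**2/D+r*(np.outer(np.cos(t),a)+np.outer(np.sin(t),b))
    u,v=pr(np.array([[.567,.078,.12]]))[0].astype(int);h=65 if c=="side" else 95
    u=np.clip(u,h,511-h);v=np.clip(v,h,383-h);k=400/(2*h)
    cr=cv2.resize(im[v-h:v+h,u-h:u+h],(400,400),interpolation=2)
    for P,col in((C,(0,255,0)),(S,(255,255,0))):
        cv2.polylines(cr,[((pr(P)-[u-h,v-h]+.5)*k).astype(np.int32)],True,col,1)
    pan.append(cr)
cv2.imwrite("pics/p4.png",np.hstack(pan));print(tc)
```

```text
[0.56600162 0.07845912 0.21131355]
```

View pics/p4.png

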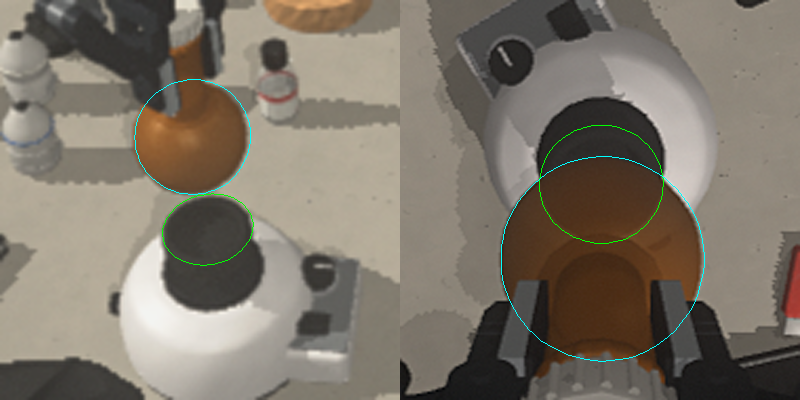

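>>> move_arm([
  [[1,0.001,0,-0.01,0],[1,0,0,-0.015,0],[1,0,0,-0.012,0],[1,0,0,-0.006,0],[1,0,0,-0.004,0],[1,0,0,0,0],[1,0,0,0,0]],
])

```text
t: 9.25
tcp_pos: [0.5674, 0.0784, 0.1646]
tool_rot: [0.197, 0.98, 0.0, 0.0]
force: [-0.2, 0.1, -1.4]
finger_gap: 0.288
gripper_force: 53.9
```

>>> move_arm([
  [[1,0,0,-0.003,0],[1,0,0,-0.002,0],[1,0,0,-0.002,0],[1,0,0,0,0],[1,0,0,0,0]],
])

```text
t: 9.75
tcp_pos: [0.5674, 0.0784, 0.158]
tool_rot: [0.197, 0.98, 0.0, 0.001]
force: [-0.8, 0.2, 3.3]
finger_gap: 0.286
gripper_force: 53.7
```

Contact came where I expected it, at z = 0.158, with little sideways force. I'll press on.

>>> move_arm([
  [[1,0,0,-0.002,0],[1,0,0,-0.002,0],[1,0,0,0,0]],
])

```text
t: 10.05
tcp_pos: [0.5673, 0.0785, 0.1538]
tool_rot: [0.197, 0.98, 0.0, 0.0]
force: [-1.5, -0.5, 7.0]
finger_gap: 0.292
gripper_force: 53.5
```

>>> move_arm([
  [[1,0,0,-0.002,0],[1,0,0,-0.002,0],[1,0,0,0,0]],
])

```text
t: 10.35
tcp_pos: [0.5675, 0.0785, 0.1503]
tool_rot: [0.197, 0.98, 0.0, 0.001]
force: [-2.1, 0.3, 9.5]
finger_gap: 0.289
gripper_force: 53.4
```

>>> move_arm([
  [[1,0,0,-0.001,0],[1,0,0,-0.001,0],[1,0,0,0,0]],
])

```text
t: 10.65
tcp_pos: [0.5684, 0.0784, 0.1499]
tool_rot: [0.197, 0.98, 0.0, 0.002]
force: [-4.2, 0.4, 16.6]
finger_gap: 0.284
gripper_force: 53.1
```

>>> move_arm([
  [[1,0,0,-0.001,0],[1,0,0,0,0]],
])

```text
t: 10.85
tcp_pos: [0.5689, 0.0783, 0.1498]
tool_rot: [0.197, 0.98, 0.0, 0.003]
force: [-3.2, 0.1, 20.3]
finger_gap: 0.289
gripper_force: 52.9
```

The stop is reached: force rose from 9.5 to 16.6 to 20.3 N with no further travel. I'll ease the push slightly and trim x, then check.

>>> move_arm([
  [[1,-0.001,0,0.0005,0],[1,0,0,0,0],[1,0,0,0,0]],
])

```text
t: 11.15
tcp_pos: [0.5677, 0.0786, 0.1497]
tool_rot: [0.197, 0.98, 0.0, 0.002]
force: [-2.6, 0.8, 17.1]
finger_gap: 0.287
gripper_force: 53.0
```

Run:
```python
from h import *
st,s,W=look("side",["flask_large","flask_large_neck","cup_seat","flask_small","oil_bottle"])
for i in range(3):
    x=manip.snapshot("wrist");st=manip.sense();print(np.round(st["force"],1),np.round(st["tcp_pos"],4),R.from_quat(st["tool_rot"]).as_matrix()[:,2].round(4))
a=cv2.resize(s["img"][130:330,130:330,::-1],(400,400),interpolation=2)
b=cv2.resize(x["img"][:,:,::-1],(400,300))
cv2.imwrite("pics/f.png",np.hstack([a,cv2.copyMakeBorder(b,0,100,0,0,0)]))
```

```text
side flask_large [ 0.4294 -0.2913 -0.0035] 0.7 307 161
side flask_large [0.5704 0.078  0.0828] 0.58 202 246
side flask_large_neck [ 0.4234 -0.2893  0.0864] 0.6 312 132
side flask_large_neck [0.5669 0.083  0.1691] 0.58 197 216
side cup_seat [0.5671 0.0767 0.0828] 0.7 204 246
side cup_seat [ 0.5856 -0.1051 -0.0027] 0.24 225 205
side flask_small [ 0.4579 -0.1883  0.0127] 0.87 289 183
side oil_bottle [ 0.5837 -0.1029 -0.0022] 0.63 226 206
[-3.3 -0.3 17.5] [0.5677 0.0786 0.1497] [ 5.e-03 -1.e-04 -1.e+00]
[-2.8  0.4 17.3] [0.5676 0.0786 0.1497] [ 5.e-03 -1.e-04 -1.e+00]
[-2.8  1.1 17.2] [0.5677 0.0785 0.1498] [ 5.e-03 -1.e-04 -1.e+00]
```

View pics/f.png

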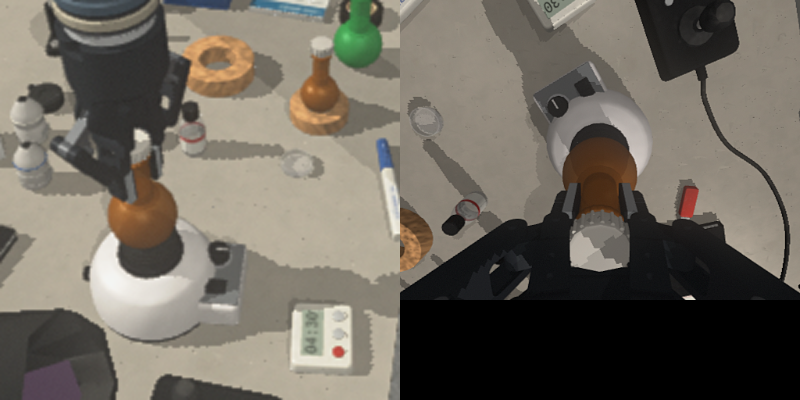

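The picture shows the bulb at (142,213) seated in the cradle and upright, with the seat point at z = 0.083, fully pressed. The small flask and dropper bottle are still standing, undisturbed.

```bash
python3 -c "
from station import manip
print(manip.sign_off())"
```

```text
the job is handed in; nothing more can be done
None
```

I handed the job in with the larger amber flask upright in the mixer cradle, pressed against its stop at about 17 N and still gripped; the smaller flask and dropper bottle were not disturbed.

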